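# Fit the long collared rod into the tilted housing and lock it with the keeper

## Robot

A 7-joint arm with a two-finger parallel gripper is mounted at the origin on a cart in front of the work surface, level with it; the furniture and walls round the work are solid. World frame = base frame: x ahead of the robot, y to its left, z up, the work surface at z = 0. Lengths are in m, angles in rad, forces in N, time in s.
With the tool pointing down it reaches from about 0.425 to 1.025 m from the base axis. Payload 3.6 kg.
Tool frame: the origin (TCP) lies midway between the tips of the shut fingers; the grasp point (between the pads) lies 19 mm behind it (tcp_to_grasp is the distance from the TCP to the grasp point, in m); z points along the fingers, y is the line along which they close (so a half turn about z gives the same grasp; the last joint's range is limited). The gripper opens to 85 mm and grips with 20 to 120 N. Pads are 22 mm wide; open, the fingers measure 114 mm over their backs; the gripper's body (76 mm by 85 mm) begins 54 mm behind the grasp point. The pads swing forward as they close: fully open they stand 13 mm farther back than shut.
Start: joints at [1.012, 0.591, 0.048, 1.609, -0.033, 0.943, -0.034], TCP at [0.326, -0.648, 0.199] pointing down, gripper open.
Joint ranges: [-2.69, 2.69], [-0.47, 2.24], [-1.27, 1.36], [0.19, 2.51], [-1.53, 4.68], [0.08, 2.07], [-3.09, 3.09]. Speed limits (rad/s): [2.57, 2.57, 3.14, 3.14, 3.14, 3.14, 3.14].

## Interface

Orientations are given as a rotation vector (axis times angle).
In Python, from rig import * gives the robot as it stands.
- The arm moves only by the shell command python3 -m pendant 'ROWS' [OPENING] [FORCE]. ROWS is JSON, a list of rows, each a list of 2 entries, a list of its own where there are three numbers: the shift along the world's x, y, z in m, then the turn, a rotation vector about the world's x, y, z in rad. In form: [[[tx, ty, tz], [wx, wy, wz]], ...]. A call has 1 to 8 rows; each row is the pose to reach, as a shift and turn from the pose commanded when the call began; what a row does not reach only later rows make up. A row lasts 1/8 s, in which the tool goes at most 62.5 mm and 10.7 degrees, less where a joint would pass 70% of its speed; a pose out of reach is approached as far as the arm can. A call with a gripper value outside its range is refused whole. OPENING is the closure, from 0 (fully open) to 1 (shut), set as the call begins (- or left out, the last holds). The fingers move at their own pace and stop on an object; FORCE is the grip in N (left out, the last holds). Time passes only in rows, so rows that repeat a pose let the fingers close. It gives the time, the measured TCP pose, the force, the opening and the grip force at its end, in the units of the state.
- observe(): the state, without advancing time (a new reading comes with each control period).
- snapshot(name): name is "scene" or "top"; returns (picture, depth): 400x640x3 uint8, red, green, blue; 400x640 float32, m along the optical axis (not along the pixel's ray), 0 where there is no reading.
- get_calibration(name): a dict with "fov_y" (degrees; the focal length in pixels is half the picture's height over the tangent of half this angle, whatever the lens; pixels are square), "cx", "cy" (the principal point, pixels), "origin" and "rotation" of the camera in the world. Camera axes: x right, y up, looking along -z (the intrinsics and any distortion apply to the point x, -y, -z); pixel columns grow to the right and rows downward; lengths in m; the calibration is good to about 2 mm. A picture is of the moment at which its call begins. get_calibration takes no time and is no camera call.
- job_done(): hands the job in; it is judged then, once.
The state is a dict: "time_s": time; "qpos": joint angles; "joint_velocities": joint speeds; "joint_efforts": joint torques, N m; "position": TCP position; "tool_rot": TCP orientation; "force": force on the tool from outside, world axes, zero at the start; "torque": the same for the moment, N m; "opening": finger opening in m; "finger_force": force on a finger pad.
Only numpy, scipy, OpenCV 4.12 (cv2) and the standard library are available. Lean on these libraries where they do the work, as an engineer would, in place of code of your own. Each camera call takes 0.05 s, during which the arm holds its last target. There are 200 camera calls.

## Task

Take the longest of the three steel rods out of the slanted wooden stand and start it, tip first, about half way into the deep bore of the steel housing held in the tilted nest; let go of it there, take a fresh grip on its tail behind the collar and push it fully home, until the collar sits against the housing's face. Then swing the notched keeper plate over the tail, behind the collar, until it is fully shut, so that the rod cannot come out. Leave the other two rods in the stand and do not disturb the things standing around.

Things in the scene. Friction and masses are not known exactly. Their poses are not given: they have to be found in the camera images.
- rod: the longest rod: steel, 190 mm, 0.13-0.24 kg. x runs to the tip; origin on the axis in the collar's front face. Shank (x 0 to 126 mm) 12 mm thick, last 8 mm tapering to 7; collar (x -8 to 0) 26 mm wide; tail stem (x -64 to -8) 12 mm thick; centre of mass x = 25. It starts in one of the stand's sockets, tail sunk in, shank rising 23 degrees above level; pull it out along its axis by 60 mm or more
- rod_tip (a point): centre of the tip's end face of the rod to fit, at x = 126 mm in the rod's frame
- rod_tail (a point): centre of the tail's end face of the rod to fit, at x = -64 mm in the rod's frame
- rod_short: the shorter rod, to be left in the stand: same collar, tail and frame, shank 12 mm in diameter and only 84 mm long
- rod_thick: the thicker rod, to be left in the stand: same collar, tail and frame, shank 18 mm in diameter, 104 mm long
- stand: fixed rod stand: slanted wooden block with 3 sockets (y = -58, 0, 58 mm) between plywood ends, foot 112 x 156 mm. Origin under its middle, on the table; x level, the way the rods lean out; z up. Face centre x = 28, z = 60 mm. Block 23 mm above the rod axes (square to them), ends 82 mm high. Sockets 60 mm deep, 14.5 mm wide, 25 degrees above level
- nest: fixed tilted nest: aluminium base 172 x 86 x 12 mm, two cheek plates holding a 44 mm square steel housing bar whose upper end carries a flange with the bore's mouth and the keeper. Origin under the middle of the base, on the table; x level, the way in which the rod is pushed; z up
- mouth (a point): centre of the bore's mouth in the flange's outer face, 106 mm up. x axis: INTO the bore, 30 degrees below level; y level; z square to the bore, up. Bore 14.5 mm wide, 140 mm deep, open below; its first 10 mm a countersink 21 mm wide. Flange y -38 to 46, z -24 to 24 mm; housing and strap behind it below z = 34. A rod left 40-75 mm deep stays, sagging up to 3 degrees; past 85 it may slide on in
- keeper (a joint): keeper plate's angle, rad: 0 shut (stop), 2.95 open (stop); starts at 2.45-2.9, stays where left (friction 0.045 N m). Axis parallel to the bore through y = 24, z = 0 mm of the mouth frame; there its post is at y = 24 - 66 cos(angle), z = 66 sin(angle): it rises over the top and comes down. The plate lies 10.5-15.5 mm in front of the face: it shuts, notch over the tail, only if the collar is home
- keeper_post (a point): middle of the keeper's round dark steel post, 10 mm in diameter, 30 mm long, parallel to the bore (it stands 15.5 to 45.5 mm in front of the flange's face, this point 30.5 mm). Grasp it across, or push it round.
- oiler: bystander, small oiler bottle, 32 mm wide, 108 mm high, standing on the far side of the space in front of the nest; origin under its middle
- glue_pot: bystander, white pot, 57 mm wide, 62 mm high, standing on the table in front of the nest; origin under its middle
- spring_tin: bystander, flat round tin, 60 mm wide, 24 mm high, on the table under the line of the bore; origin under its middle
- lock_fluid: bystander, small bottle 18 x 24 x 61 mm high, on the robot's side of the nest; origin under its middle
- raw_body_1: bystander, steel bar 18 x 90 x 17 mm lying beyond the low end of the nest; origin under its middle
- brass_hammer: bystander, brass hammer 52 x 171 x 22 mm lying behind the stand; origin under its middle
- loupe: bystander, black eye loupe 34 mm wide, 30 mm high, standing between stand and nest; origin under its middle

How it is judged:
On the way, in this order (a step that is already met when the one before it is completed fails the run):
1. the long rod is started into the bore, tip 30 to 105 mm deep, and let go there (x of rod_tip in the frame of mouth between 0.03 and 0.105 m and y of rod_tip in the frame of mouth between -0.004 and 0.004 m and z of rod_tip in the frame of mouth between -0.004 and 0.004 m and contact force between the fingers and rod below 0.1 N), for 0.2 s.
2. the rod is fully home, its collar within 4 mm of the housing's face (distance between rod and mouth below 0.004 m and angle between the x axis of rod and the x axis of mouth, either way round below 0.1 rad and y of rod_tip in the frame of mouth between -0.004 and 0.004 m and z of rod_tip in the frame of mouth between -0.004 and 0.004 m and x of rod_tip in the frame of mouth above 0.12 m), for 0.1 s.
3. the keeper is shut behind the collar, within 0.12 rad of its stop (all of step 2 and value of joint keeper below 0.12 rad), for 0.2 s.
At the end, for the whole second after the job is handed in: the long rod rests in the bore, released, its collar within 4 mm of the housing's face and the tip centred; the keeper is shut (within 0.12 rad of its stop) behind the collar; the other two rods are in the stand where they were (within 20 mm) and each bystander is where it was (within 30 mm) (all of step 3 and contact force between the fingers and rod below 0.1 N and linear speed of rod below 0.02 m/s and velocity of joint keeper below 0.1 rad/s and distance of each of rod_short, rod_thick from where it was at the start of the episode below 0.02 m and distance of each of oiler, glue_pot, spring_tin, lock_fluid, raw_body_1, brass_hammer, loupe from where it was at the start of the episode below 0.03 m); the robot touches nothing.
It fails at once if one of the other two rods moved more than 20 mm (distance of any of rod_short, rod_thick from where it was at the start of the episode above 0.02 m).
It fails at once if a bystander moved more than 30 mm (distance of any of oiler, glue_pot, spring_tin, lock_fluid, raw_body_1, brass_hammer, loupe from where it was at the start of the episode above 0.03 m).
It also fails if it takes over 64 s, if anything falls off the work surface, if the arm or the gripper's body presses on something with over 40 N, if the wrist force passes 120 N, or if a joint passes its speed limit or range.

## Working session

There is one attempt and no reset: what is moved stays moved. The work goes in short steps, Python scripts to look and compute and a shell command to move; the robot and the scene stay as the last step left them, time stands still between calls to the robot, and variables do not carry over. Pictures are saved under pics/ and viewed, at most 14 in all, crops included, and the job is handed in when it is done.

```bash
ls; mkdir -p pics; python3 - <<'E'
from rig import *
import cv2,numpy as np
for n in("scene","top"):
    p,d=snapshot(n); cv2.imwrite(f"pics/{n}0.png",p[:,:,::-1]); np.savez(f"{n}0.npz",p=p,d=d)
    print(n,get_calibration(n),(d>0).mean())
print(observe())
E
```

```text
pics
scene {'fov_y': 55.26489233365762, 'cx': 322.1376516384465, 'cy': 204.27826410237404, 'origin': array([-0.14177766,  0.4334261 ,  0.84274222]), 'rotation': array([ 0.49156369, -0.8257666 , -1.99293114])} 0.99588671875
top {'fov_y': 47.947501069573, 'cx': 318.23852477684954, 'cy': 205.77779104488047, 'origin': array([0.3228577 , 0.06952149, 1.68547256]), 'rotation': array([ 0.07305599, -0.08971308, -1.55218534])} 0.996078125
{'time_s': 0.1, 'qpos': array([ 1.0115027 ,  0.59201532,  0.048276  ,  1.6096966 , -0.03330249,
        0.94271737, -0.03368635]), 'joint_velocities': array([-3.11882489e-04, -1.67426049e-03,  4.16876112e-04, -1.83623377e-03,
       -1.11458322e-03, -3.19571908e-05,  8.85245748e-04]), 'joint_efforts': array([ 4.10083696e-03, -5.49993074e+01,  1.55316163e+00, -1.98826844e+01,
        9.66655120e-03,  3.82148428e-03,  4.90428221e-06]), 'position': array([ 0.32527587, -0.64702026,  0.19756232]), 'tool_rot': array([-3.05483285e+00, -7.24796649e-01,  8.81616542e-04]), 'force': array([ 0.08874746,  0.20417181, -0.38828652]), 'torque': array([ 0.00925806,  0.01818861, -0.00834027]), 'finger_force': 0.0, 'opening': 0.08562326235325195}
```

View pics/scene0.png

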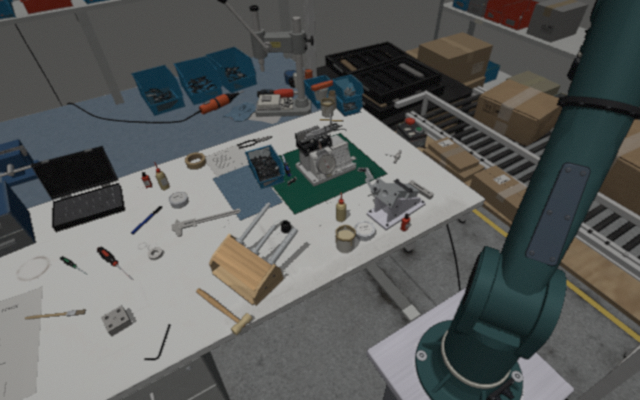

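View pics/top0.png

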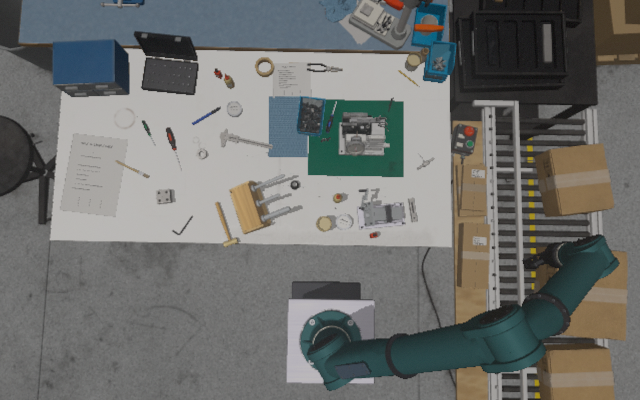

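Stand with three rods: top image (~265,203), scene (~255,255). Nest: top (~382,210), scene (~395,200). Next, zoomed crops.

```bash
cat > h.py <<'E'
from rig import *
import cv2,numpy as np
from scipy.spatial.transform import Rotation as R
def cam(n):
    c=get_calibration(n); f=200/np.tan(np.radians(c['fov_y']/2)); return c,f,R.from_rotvec(c['rotation']).as_matrix()
def cloud(n,d):
    c,f,M=cam(n); v,u=np.mgrid[:400,:640]
    P=np.stack([(u-c['cx'])/f*d,-(v-c['cy'])/f*d,-d],-1); return P@M.T+c['origin']
def proj(n,X):
    c,f,M=cam(n); p=(np.atleast_2d(X)-c['origin'])@M
    return np.stack([c['cx']-f*p[:,0]/p[:,2],c['cy']+f*p[:,1]/p[:,2]],-1)
def ray(n,u,v):
    c,f,M=cam(n); r=M@np.array([(u-c['cx'])/f,-(v-c['cy'])/f,-1]); return c['origin'],r/np.linalg.norm(r)
E
python3 - <<'E'
from h import *
def crop(n,x0,y0,w,h,s):
    p=np.load(n+'0.npz')['p'][y0:y0+h,x0:x0+w,::-1]
    im=cv2.resize(p,None,fx=s,fy=s,interpolation=cv2.INTER_CUBIC)
    for i in range(0,w,10): cv2.putText(im,str(x0+i),(i*s,8),0,.3,(0,0,255)); cv2.line(im,(i*s,8),(i*s,12),(0,0,255))
    for i in range(0,h,10): cv2.putText(im,str(y0+i),(0,i*s+4),0,.3,(0,0,255))
    return im
a=crop('scene',200,195,110,110,6);b=crop('scene',320,165,130,95,6)
cv2.imwrite('pics/s1.png',b)
c=crop('top',225,165,90,85,6);d=crop('top',310,180,115,65,6)
h=max(a.shape[0],0)
cv2.imwrite('pics/t1.png',np.vstack([cv2.resize(np.hstack([crop('scene',205,195,100,100,4),crop('top',225,165,90,100,4)]),None,fx=1,fy=1)]))
for n in('scene','top'):
    z=np.load(n+'0.npz');P=cloud(n,z['d']); np.save(n+'P.npy',P)
    print(n,P[300,300],P[150,270] if n=='top' else P[230,330])
E
```

```text
scene [ 0.3490132   0.22224108 -0.01512537] [ 0.50025106  0.03625367 -0.00084029]
top [ 0.14829031  0.11453603 -0.00112948] [0.7088024  0.24026399 0.00190841]
```

View pics/s1.png

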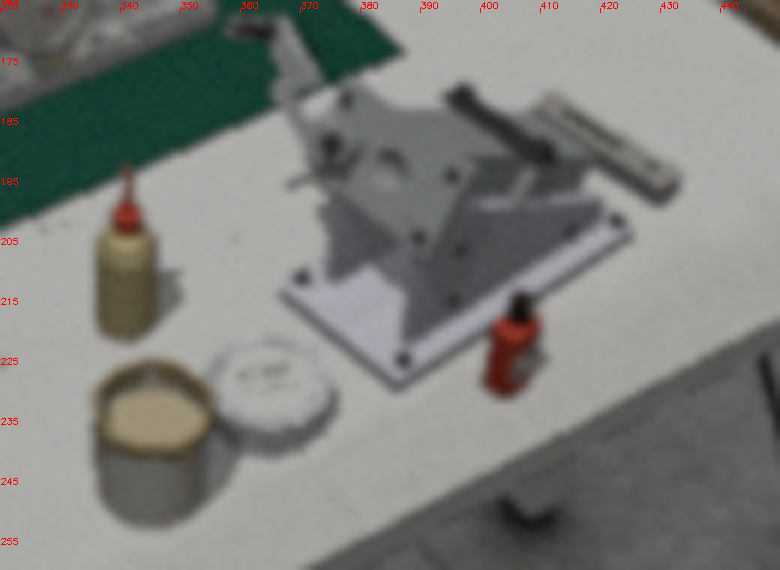

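View pics/t1.png

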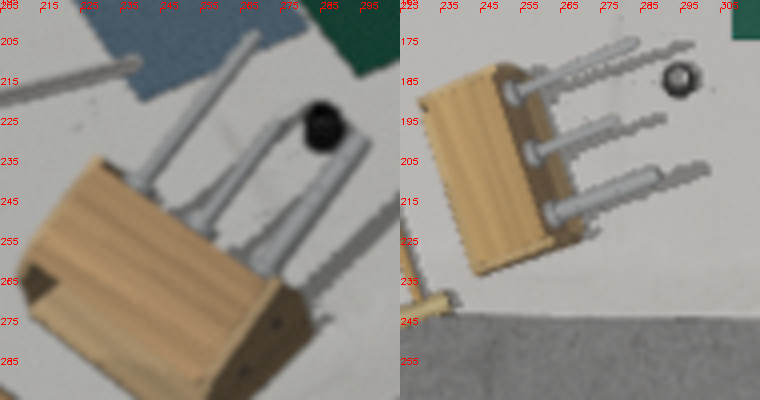

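Long rod = the far one (scene root 239,240 → tip 268,204; top 253,187 → 284,175). Bore mouth in scene ≈(384,194), keeper post ≈(362,168).

```bash
python3 - <<'E'
from h import *
np.set_printoptions(precision=4,suppress=True)
S={n:np.load(n+'0.npz') for n in('scene','top')};P={n:np.load(n+'P.npy') for n in S}
# table check
for n,(r,c) in dict(scene=(slice(255,262),slice(325,335)),top=(slice(215,235),slice(180,200))).items(): print(n,'table z',np.median(P[n][r,c,2]),P[n][r,c,2].std())
# rods: pixels above table in boxes, grey
def axis(n,poly):
    m=np.zeros((400,640),np.uint8); cv2.fillPoly(m,[np.array(poly)],1)
    p=S[n]['p'].astype(int); k=(m>0)&(P[n][...,2]>.05)&(p.max(-1)-p.min(-1)<30)
    vu=np.argwhere(k)[:,::-1].astype(np.float32); l=cv2.fitLine(vu,cv2.DIST_HUBER,0,.01,.01).ravel()
    t=(vu-l[2:])@l[:2]; return l,t.min(),t.max(),P[n][k],vu
def plane(n,l):
    o,a=ray(n,*l[2:]); _,b=ray(n,*(l[2:]+20*l[:2])); nn=np.cross(a,b); nn/=np.linalg.norm(nn); return nn,nn@o
A={}
for n,poly in dict(scene=[(243,228),(250,238),(275,206),(266,200)],top=[(258,180),(261,188),(289,177),(285,171)]).items():
    l,a,b,Q,vu=axis(n,poly); A[n]=(l,a,b,Q,vu); print(n,l,a,b,len(Q),'ends',l[2:]+a*l[:2],l[2:]+b*l[:2],Q.min(0),Q.max(0))
    c=Q.mean(0);u=np.linalg.svd(Q-c)[2][0];print(' depth line',c,u)
n1,d1=plane('scene',A['scene'][0]);n2,d2=plane('top',A['top'][0])
u=np.cross(n1,n2);u/=np.linalg.norm(u);u*=-np.sign(u[1]); p0=np.linalg.lstsq(np.stack([n1,n2,u]),np.array([d1,d2,u@A['top'][3].mean(0)]),rcond=None)[0]
print('axis',p0,u,'elev',np.degrees(np.arcsin(u[2])),'az',np.degrees(np.arctan2(u[1],u[0])))
for n in A:
    l,a,b,_,_=A[n]
    for e in (a,b):
        o,r=ray(n,*(l[2:]+e*l[:2])); s=np.linalg.lstsq(np.stack([u,-r],1),o-p0,rcond=None)[0]; print(n,'end',p0+s[0]*u,s[0])
# flange plane from scene depth
q=P['scene']; m=np.zeros((400,640),np.uint8); cv2.fillPoly(m,[np.array([(380,186),(393,188),(391,199),(386,203),(377,197)])],1)
cv2.circle(m,(385,193),5,0,-1)
Q=q[m>0]; c=np.median(Q,0);
for _ in range(4):
    nn=np.linalg.svd(Q-Q.mean(0))[2][2]; r=(Q-Q.mean(0))@nn; Q=Q[abs(r)<2.5*r.std()+1e-4]
nn*=np.sign(nn[1]); print('flange',len(Q),Q.mean(0),nn,r.std(),'elev',np.degrees(np.arcsin(nn[2])),'az',np.degrees(np.arctan2(nn[1],nn[0])))
for px in((384,193),(385,194),(384,195)):
    o,r=ray('scene',*px); print(px,o+r*((Q.mean(0)-o)@nn)/(r@nn))
# base plate: white-ish z~12mm
for n in('top','scene'):
    box=(slice(185,235),slice(340,415)) if n=='top' else (slice(195,235),slice(360,430))
    print(n); 
    T=P[n][box]; k=(T[...,2]>.008)&(T[...,2]<.016); X=T[k]; print(len(X), cv2.minAreaRect(X[:,:2].astype(np.float32)*1000))
g=S['scene']['p'][186:203,374:396].mean(-1).astype(int)
for i,row in enumerate(g): print(186+i,*row)
E
```

```text
scene table z -0.000972582351331186 0.1001198855119147
top table z 0.0008057176691924628 0.0042298699328343105
scene [  0.61    -0.7924 257.4953 218.372 ] -18.78572 19.198656 168 ends [246.0354 233.2573] [269.2072 203.1595] [-0.1418  0.1766  0.0684] [0.5938 0.4334 0.8427]
 depth line [0.5586 0.2281 0.1053] [-0.6764  0.2029  0.708 ]
top [  0.9192  -0.3938 271.8044 179.799 ] -13.424114 13.493804 90 ends [259.4649 185.0852] [284.2079 174.4854] [0.3229 0.0695 0.0701] [0.5982 0.2695 1.6855]
 depth line [0.5762 0.2193 0.1134] [-0.1533 -0.1046  0.9826]
axis [0.5862 0.2107 0.0847] [ 0.3214 -0.87    0.3739] elev 21.958169642385215 az -69.72401765151733
scene end [0.5659 0.2655 0.0611] -0.06303825276457306
scene end [0.5997 0.1741 0.1004] 0.04201353352751051
top end [0.5646 0.2692 0.0595] -0.06725000160657996
top end [0.5985 0.1773 0.099 ] 0.03835760581788062
flange 120 [ 0.45   -0.1186  0.1038] [-0.0815  0.8623  0.4997] 0.0016815287999043017 elev 29.983059751218214 az 95.3988684302068
(384, 193) [ 0.457  -0.1184  0.1046]
(385, 194) [ 0.4525 -0.1185  0.1041]
(384, 195) [ 0.4537 -0.1163  0.1005
[... 970 characters left out ...]
2 109 100 77 60
195 96 100 97 94 106 111 114 116 122 127 129 127 118 109 112 110 109 110 108 103 90 79
196 107 102 99 105 110 113 113 114 117 122 125 122 117 113 113 111 112 109 110 108 107 101
197 122 96 89 98 104 112 113 112 113 115 114 114 114 111 112 112 113 112 112 113 111 104
198 127 94 83 87 95 106 109 113 113 113 112 114 111 113 112 112 113 112 114 112 109 98
199 103 92 88 84 84 91 102 109 113 113 114 113 114 113 113 114 114 111 112 112 106 88
200 96 93 88 85 79 80 88 100 107 112 113 112 112 110 111 114 113 114 113 110 98 81
201 101 93 88 86 80 75 78 86 97 104 112 112 111 105 107 113 112 113 113 106 89 75
202 110 94 89 86 81 76 77 78 82 91 100 108 110 108 105 105 107 113 110 98 81 74
```

```bash
python3 - <<'E'
from h import *
np.set_printoptions(precision=4,suppress=True)
S={n:np.load(n+'0.npz') for n in('scene','top')};P={n:np.load(n+'P.npy') for n in S}
def on(n,px,z):
    o,r=ray(n,*px); return o+r*(z-o[2])/r[2]
L,F,Rr=[on('scene',p,.012) for p in((366.8,213),(386.3,228.2),(425,203.7))]
print('base',L,F,Rr,np.linalg.norm(L-F),np.linalg.norm(F-Rr),'az',np.degrees(np.arctan2(*(Rr-F)[1::-1])),np.degrees(np.arctan2(*(L-F)[1::-1])),'mid near end',(L+F)/2)
# rod depth fit
for n,poly in dict(scene=[(243,228),(250,238),(275,206),(266,200)],top=[(258,180),(261,188),(289,177),(285,171)]).items():
    m=np.zeros((400,640),np.uint8); cv2.fillPoly(m,[np.array(poly)],1); p=S[n]['p'].astype(int)
    k=(m>0)&(P[n][...,2]>.05)&(P[n][...,2]<.14)&(S[n]['d']>0); k=cv2.erode(k.astype(np.uint8),np.ones((2,2)))>0
    Q=P[n][k];l=cv2.fitLine(Q.astype(np.float32),cv2.DIST_HUBER,0,.01,.001).ravel();u=l[:3]*-np.sign(l[1]);c=l[3:]
    t=(Q-c)@u; print(n,len(Q),c,u,'el',np.degrees(np.arcsin(u[2])),'az',np.degrees(np.arctan2(u[1],u[0])),'ends',c+t.min()*u,c+t.max()*u,'at y=.21',c+u*(.21-c[1])/u[1])
# clusters of things by height in table frame for both
for n in S:
    X=P[n].reshape(-1,3); 
    for nm,c in dict(post_region=(.56,-.10),oiler=(.56,-.02),glue=(.43,.03),loupe=(.59,.14)).items():
        k=(np.hypot(X[:,0]-c[0],X[:,1]-c[1])<.05)&(X[:,2]>.02)&(X[:,2]<.3)
        if k.any(): print(n,nm,k.sum(),np.median(X[k],0),X[k][:,2].max(),X[k][X[k][:,2].argmax()])
for px in((361,168),(364,168),(366,170),(370,175),(372,182)): print('scene',px,P['scene'][px[1],px[0]],S['scene']['p'][px[1],px[0]])
print('glue',on('scene',(346,230),.06),'oiler',on('scene',(340,219),0),'tin',on('scene',(365,226),.024),'fluid',on('scene',(405,228),0))
im=cv2.resize(S['top']['p'][180:240,310:425,::-1],None,fx=6,fy=6,interpolation=cv2.INTER_CUBIC);cv2.imwrite('pics/tn.png',im)
E
```

```text
base [ 0.4891 -0.0886  0.012 ] [ 0.4086 -0.0998  0.012 ] [ 0.4253 -0.2638  0.012 ] 0.08130908976637463 0.1647747565755897 az -84.18833569711151 7.9279622314202705 mid near end [ 0.4489 -0.0942  0.012 ]
scene 105 [0.5693 0.2247 0.0907] [ 0.3164 -0.8702  0.3777] el 22.193777 az -70.01531 ends [0.5544 0.2658 0.0728] [0.586  0.1789 0.1105] at y=.21 [0.5747 0.21   0.097 ]
top 48 [0.5782 0.2166 0.0965] [ 0.3235 -0.8657  0.3819] el 22.45072 az -69.50889 ends [0.5607 0.2636 0.0758] [0.593  0.177  0.1139] at y=.21 [0.5807 0.21   0.0994]
scene post_region 85 [ 0.5293 -0.1061  0.1362] 0.15509320413633276 [ 0.5358 -0.0881  0.1551]
scene oiler 111 [ 0.5181 -0.0079  0.0636] 0.10586461214843179 [ 0.5215 -0.0149  0.1059]
scene glue 439 [0.4231 0.0339 0.043 ] 0.06511408382376027 [0.4352 0.0574 0.0651]
scene loupe 74 [0.5723 0.1532 0.0279] 0.11127701697436165 [0.587  0.1886 0.1113]
top post_region 67 [ 0.5357 -0.1082  0.1399] 0.15950810587505626 [ 0.539  -0.0876  0.1595]
top oiler 69 [ 0.5233 -0.0153  0.0636] 0.10639007115785337 [ 0.5272 -0.0153  0.1064]
top glue 202 [0.4311 0.0313 0.044 ] 0.0719587724638533 [0.4507 0.0503 0.072 ]
top loupe 44 [0.5835 0.1483 0.0315] 0.11991441560006821 [0.5929 0.1836 0.1199]
scene (361, 168) [ 0.5369 -0.0926  0.1524] [63 66 65]
scene (364, 168) [ 0.6781 -0.2151  0.0031] [56 67 64]
scene (366, 170) [ 0.5344 -0.1092  0.1394] [92 93 94]
scene (370, 175) [ 0.5149 -0.1096  0.1342] [116 119 119]
scene (372, 182) [ 0.6088 -0.1985 -0.0028] [172 172 170]
glue [0.4305 0.0279 0.06  ] oiler [ 0.5212 -0.0128  0.    ] tin [ 0.4403 -0.0457  0.024 ] fluid [ 0.3877 -0.1544  0.    ]
```

View pics/tn.png

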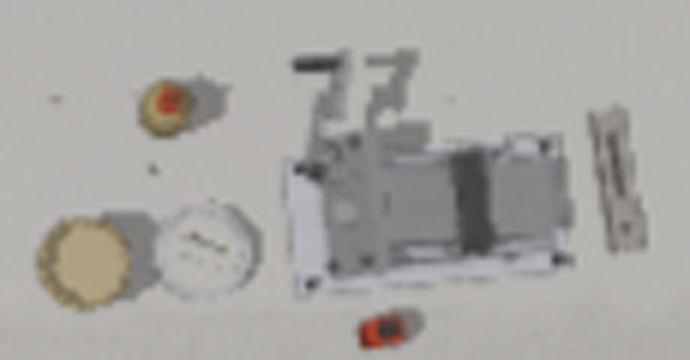

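Top crop: post dark at crop (315,62) → top px ≈(362,190); oiler left of it; flange tilted to the left. Now move.

```bash
cat >> h.py <<'E'
np.set_printoptions(precision=4,suppress=True)
def frame(u):  # tool frame for gripping a rod of direction u from above: x=-u, y level
    h=np.array([u[0],u[1],0]);h/=np.linalg.norm(h); y=np.array([-h[1],h[0],0]); return np.stack([-u,y,np.cross(-u,y)],1)
def D(az,el): a,e=np.radians([az,el]); return np.array([np.cos(e)*np.cos(a),np.cos(e)*np.sin(a),np.sin(e)])
U=D(-69.8,23); O=np.array([.552,.285,.061]); M=D(-84.4,-30); MO=np.array([.4545,-.1195,.106])
def delta(G,Rt,back=0.):  # grasp point G, retreat back along tool z
    s=observe(); R0=R.from_rotvec(s['tool_rot']).as_matrix()
    t=G+(.019-back)*Rt[:,2]-s['position']; w=R.from_matrix(Rt@R0.T).as_rotvec()
    print('t',t,'w',w,'rows',np.linalg.norm(t)/.0625,np.degrees(np.linalg.norm(w))/10.7)
E
python3 -c "
from h import *
delta(O+.032*U,frame(U),.14)"
```

```text
t [ 0.2206  0.9487 -0.0127] w [-0.4089  0.1591  1.4367] rows 15.586099208471516 8.044167089990522
```

```bash
python3 -m pendant '[[[0,0,0.06],[0,0,0]],[[0,0,0.12],[0,0,0]],[[0,0,0.16],[0,0,0]]]' 0.4
```

```text
time_s: 0.48
position: [0.3258, -0.6484, 0.3616]
tool_rot: [3.054, 0.724, 0.001]
force: [0.6, -0.1, -0.7]
opening: 0.0511
finger_force: 0.0
```

```bash
python3 -m pendant '[[[0.03,0.06,0],[0,0,0.1]],[[0.06,0.12,0],[0,0,0.2]],[[0.08,0.18,0],[0,0,0.3]],[[0.1,0.24,0],[0,0,0.4]],[[0.12,0.3,0],[0,0,0.5]],[[0.13,0.36,0],[0,0,0.6]],[[0.14,0.42,0],[0,0,0.7]],[[0.15,0.475,0],[0,0,0.8]]]'; python3 -c "
from h import *
delta(O+.032*U,frame(U),.14);print(observe()['qpos'])"
```

```text
time_s: 1.48
position: [0.4751, -0.172, 0.3584]
tool_rot: [-2.53, -1.862, 0.001]
force: [-0.0, 0.6, 0.2]
opening: 0.0515
finger_force: 0.0
t [ 0.0708  0.4737 -0.1735] w [-0.4083 -0.0106  0.6456] rows 8.150099573630236 4.090539769935686
[ 0.5111  0.1563 -0.2915  1.89    0.0503  1.1026 -0.1016]
```

```bash
python3 -m pendant '[[[0.01,0.06,0],[-0.05,0,0.08]],[[0.02,0.12,0],[-0.1,0,0.16]],[[0.03,0.18,0],[-0.15,0,0.24]],[[0.04,0.24,0],[-0.2,0,0.32]],[[0.05,0.3,0],[-0.25,0,0.4]],[[0.06,0.36,0],[-0.3,0,0.48]],[[0.065,0.42,-0.02],[-0.36,-0.01,0.56]],[[0.071,0.474,-0.05],[-0.408,-0.011,0.646]]]'; python3 -m pendant '[[[0,0,-0.06],[0,0,0]],[[0,0,-0.11],[0,0,0]],[[0,0,-0.11],[0,0,0]]]'; python3 -c "
from h import *
delta(O+.032*U,frame(U),.14);delta(O+.032*U,frame(U),.0);print(observe()['qpos'])
for n in('scene','top'):
    p,d=snapshot(n); cv2.imwrite(f'pics/{n}2.png',p[:,:,::-1])
im=cv2.imread('pics/scene2.png')[150:300,180:340];cv2.imwrite('pics/s2c.png',cv2.resize(im,None,fx=4,fy=4))
"
```

```text
time_s: 2.48
position: [0.5467, 0.3024, 0.3088]
tool_rot: [1.597, 2.291, -0.321]
force: [0.9, -0.6, 0.0]
opening: 0.0513
finger_force: 0.0
time_s: 2.85
position: [0.5441, 0.2968, 0.1947]
tool_rot: [1.599, 2.292, -0.337]
force: [-0.6, -0.3, -0.1]
opening: 0.0513
finger_force: 0.0
t [ 0.0017  0.005  -0.0098] w [ 0.0058 -0.006   0.002 ] rows 0.1781345827418451 0.04612677733922392
t [ 0.0206 -0.0464 -0.1387] w [ 0.0058 -0.006   0.002 ] rows 2.3627798089019216 0.04612677733922392
[-0.3875  0.5959 -0.5692  1.7811  0.6997  1.198  -0.9396]
```

View pics/s2c.png

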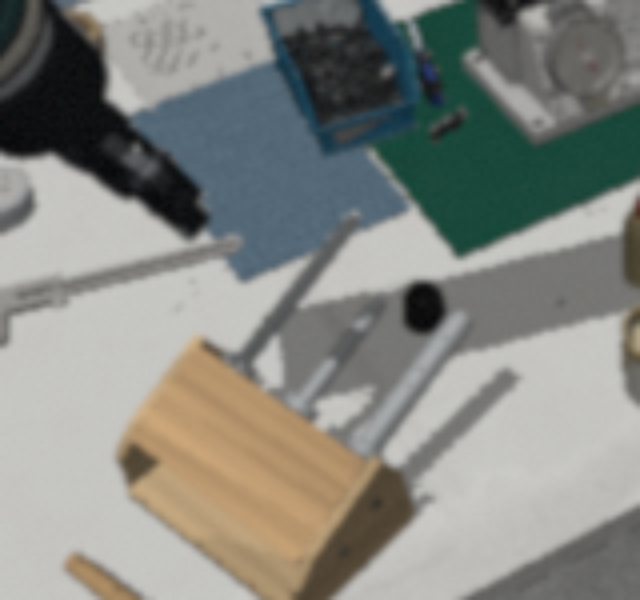

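Hand above and behind the long rod (fingertips at scene ≈(229,206), rod 241,240→268,204). Descending.

```bash
python3 -m pendant '[[[0.01,-0.018,-0.05],[0.006,-0.006,0.002]],[[0.015,-0.03,-0.09],[0.006,-0.006,0.002]],[[0.018,-0.038,-0.11],[0.006,-0.006,0.002]],[[0.018,-0.038,-0.11],[0.006,-0.006,0.002]]]'; python3 -c "
from h import *
delta(O+.032*U,frame(U),.0);print(observe()['qpos'])
for n in('scene','top'):
    p,d=snapshot(n); cv2.imwrite(f'pics/{n}3.png',p[:,:,::-1])
a=cv2.imread('pics/scene3.png')[180:280,200:300];b=cv2.imread('pics/top3.png')[150:250,220:320];cv2.imwrite('pics/s3c.png',cv2.resize(np.hstack([a,b]),None,fx=4,fy=4,interpolation=cv2.INTER_CUBIC))
"
```

```text
time_s: 3.45
position: [0.5652, 0.261, 0.0896]
tool_rot: [1.602, 2.288, -0.311]
force: [-0.5, -0.3, 0.1]
opening: 0.0513
finger_force: 0.0
t [-0.0004 -0.0106 -0.0336] w [-0.0068  0.0084  0.0017] rows 0.5633357006748612 0.05838888526011539
[-0.3692  0.7071 -0.5033  1.8711  0.8367  1.0112 -1.0419]
```

View pics/s3c.png

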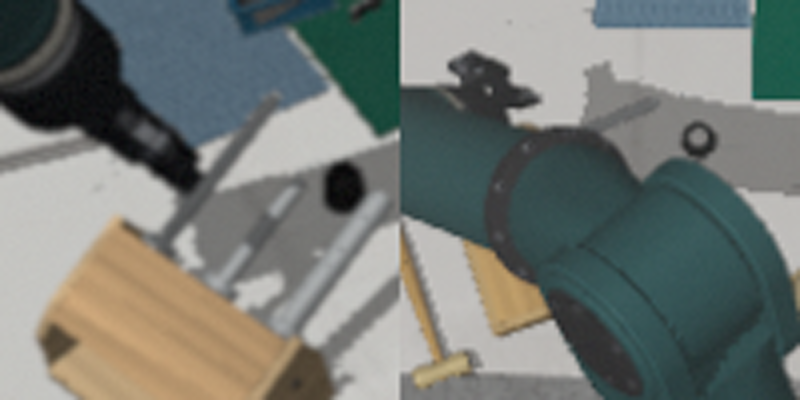

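Finger (scene ≈(249,226)) sits just above the rod, about 30 mm from the collar, as planned.

```bash
python3 -m pendant '[[[0,-0.005,-0.017],[-0.007,0.008,0.002]],[[0,-0.0106,-0.0336],[-0.007,0.008,0.002]],[[0,-0.0106,-0.0336],[-0.007,0.008,0.002]]]'; python3 -m pendant '[[[0,0,0],[0,0,0]],[[0,0,0],[0,0,0]],[[0,0,0],[0,0,0]],[[0,0,0],[0,0,0]],[[0,0,0],[0,0,0]],[[0,0,0],[0,0,0]]]' 1 30
```

```text
time_s: 3.92
position: [0.5633, 0.2489, 0.0534]
tool_rot: [1.597, 2.293, -0.332]
force: [-0.7, -0.7, 0.2]
opening: 0.051
finger_force: 0.0
time_s: 4.68
position: [0.5644, 0.251, 0.0553]
tool_rot: [1.597, 2.293, -0.325]
force: [0.4, 0.3, -0.2]
opening: 0.0001
finger_force: 0.0
```

```bash
python3 -c "
from h import *
p,d=snapshot('scene'); np.savez('scene4.npz',p=p,d=d)
a=p[170:290,190:310,::-1];cv2.imwrite('pics/s4c.png',cv2.resize(a,None,fx=5,fy=5,interpolation=cv2.INTER_CUBIC))
s=observe();print(proj('scene',s['position']),proj('scene',[O+x*U for x in(0,.032,.06,.126)]))
"
```

```text
[[251.4876 232.9014]] [[241.3989 239.4919]
 [248.6431 229.8991]
 [254.8963 221.6186]
 [269.3292 202.5065]]
```

View pics/s4c.png

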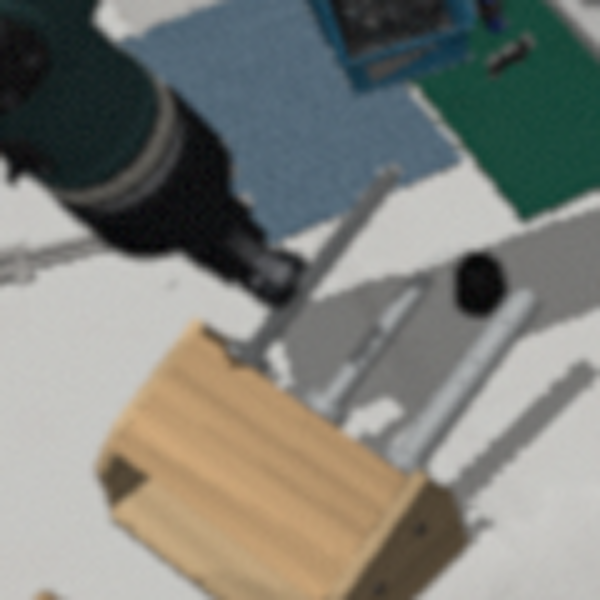

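```bash
python3 -c "
from h import *
z=np.load('scene4.npz');P=cloud('scene',z['d'])
for px in((240,222),(243,225),(245,226),(246,228),(248,229),(249,230),(249,228),(251,227),(252,229),(254,223),(258,217),(262,212),(266,207),(248,233),(245,236)): print(px,P[px[1],px[0]],z['p'][px[1],px[0]])
s=observe();print(s['position'],s['opening'],s['finger_force']);Rm=R.from_rotvec(s['tool_rot']).as_matrix();print(Rm,proj('scene',[s['position']-k*Rm[:,2] for k in(0,.02,.04,.06)]))
"
```

```text
(240, 222) [0.5007 0.2888 0.1785] [56 56 59]
(243, 225) [0.5025 0.2831 0.163 ] [65 66 69]
(245, 226) [0.4927 0.2812 0.1673] [71 72 75]
(246, 228) [0.4879 0.2811 0.1646] [25 26 27]
(248, 229) [0.5459 0.2626 0.0955] [46 49 49]
(249, 230) [0.5574 0.2577 0.0778] [78 78 79]
(249, 228) [0.5436 0.2599 0.1   ] [57 58 58]
(251, 227) [0.5609 0.2496 0.0818] [87 89 90]
(252, 229) [0.5605 0.2482 0.0733] [142 142 140]
(254, 223) [0.5647 0.2382 0.0876] [89 90 91]
(258, 217) [0.5731 0.2215 0.0944] [89 91 91]
(262, 212) [0.5782 0.2062 0.101 ] [92 93 93]
(266, 207) [0.583  0.1909 0.1081] [93 94 95]
(248, 233) [0.5537 0.2631 0.0725] [90 92 90]
(245, 236) [0.5485 0.2741 0.072 ] [81 83 83]
[0.5644 0.251  0.0553] 0.00010177601666157576 0.0
[[-0.3196  0.9379  0.1351]
 [ 0.8633  0.347  -0.3664]
 [-0.3905 -0.0005 -0.9206]] [[251.4876 232.9014]
 [248.3828 230.1197]
 [245.1733 227.2442]
 [241.8538 224.2701]]
```

```bash
python3 -m pendant '[[[-0.004,0.011,0.028],[0,0,0]],[[-0.008,0.022,0.055],[0,0,0]],[[-0.008,0.022,0.055],[0,0,0]]]'; python3 -c "
from h import *
p,d=snapshot('scene'); np.savez('scene5.npz',p=p,d=d);P=cloud('scene',d)
a=p[185:255,205:285,::-1];cv2.imwrite('pics/s5c.png',cv2.resize(a,None,fx=8,fy=8,interpolation=cv2.INTER_CUBIC))
s=observe();Rm=R.from_rotvec(s['tool_rot']).as_matrix();q=[s['position']-k*Rm[:,2] for k in(0,.02,.04,.06,.08)];pp=proj('scene',q)
for a,b in zip(q,pp): print(a,b,(b-[205,185])*8,P[int(b[1]+.5),int(b[0]+.5)])
"
```

```text
time_s: 5.1
position: [0.557, 0.2758, 0.1122]
tool_rot: [1.596, 2.294, -0.318]
force: [0.3, 0.4, -0.7]
opening: -0.0004
finger_force: 0.0
[0.5566 0.2738 0.1109] [241.4695 224.2017] [291.756  313.6134] [0.6638 0.2506 0.0002]
[0.5539 0.2811 0.1293] [238.0397 221.1231] [264.3176 288.9849] [0.6802 0.2535 0.0003]
[0.5511 0.2884 0.1478] [234.488  217.9351] [235.9037 263.4808] [0.4787 0.3047 0.2208]
[0.5484 0.2957 0.1662] [230.8077 214.6317] [206.4613 237.0534] [0.4863 0.3079 0.2257]
[0.5457 0.303  0.1846] [226.9917 211.2065] [175.9334 209.6519] [0.4926 0.313  0.236 ]
```

View pics/s5c.png

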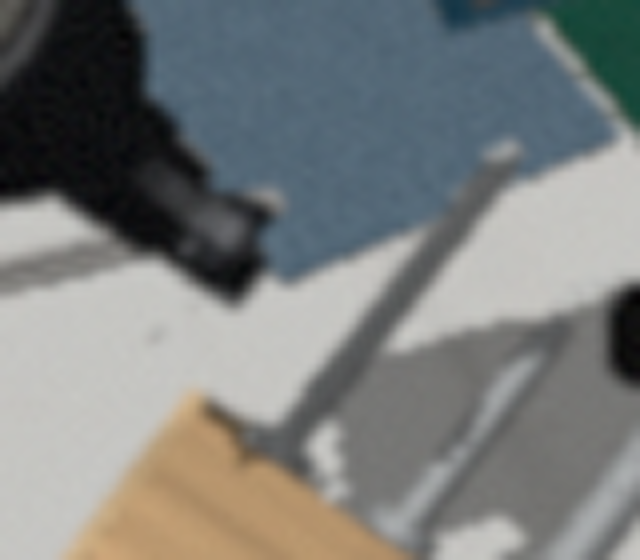

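```bash
python3 -c "
from h import *
z=np.load('scene5.npz');P=cloud('scene',z['d'])
s=observe();Rm=R.from_rotvec(s['tool_rot']).as_matrix();T=((P-s['position'])@Rm*1000)
for v in range(206,226,2):
  print(v,[ (u,*T[v,u].astype(int)) for u in range(224,244,3)])
print(s['qpos'])
p,d=snapshot('top');P=cloud('top',d);T=(P-s['position'])@Rm*1000;k=(abs(T)<[90,90,130]).all(-1)&(P[...,2]>.12)&(T[...,2]>-130);X=T[k];print(k.sum(),X.min(0),X.max(0),X[X[:,2].argsort()[-8:]])
"
```

```text
206 [(224, np.int64(0), np.int64(-36), np.int64(-145)), (227, np.int64(-3), np.int64(-42), np.int64(-144)), (230, np.int64(-11), np.int64(-15), np.int64(-103)), (233, np.int64(-45), np.int64(168), np.int64(137)), (236, np.int64(-51), np.int64(161), np.int64(140)), (239, np.int64(-57), np.int64(156), np.int64(146)), (242, np.int64(-62), np.int64(148), np.int64(149))]
208 [(224, np.int64(3), np.int64(-37), np.int64(-142)), (227, np.int64(0), np.int64(-40), np.int64(-138)), (230, np.int64(-8), np.int64(-14), np.int64(-97)), (233, np.int64(-40), np.int64(163), np.int64(137)), (236, np.int64(-45), np.int64(154), np.int64(138)), (239, np.int64(-51), np.int64(146), np.int64(140)), (242, np.int64(-56), np.int64(139), np.int64(143))]
210 [(224, np.int64(7), np.int64(-42), np.int64(-143)), (227, np.int64(3), np.int64(-43), np.int64(-136)), (230, np.int64(0), np.int64(-48), np.int64(-135)), (233, np.int64(-5), np.int64(-44), np.int64(-121)), (236, np.int64(-8), np.int64(-55), np.int64(-126)), (239, np.int64(-44), np.int64(137), np.int64(134)), (242, np.int64(-50), np.int64(131), np.int64(138))]
[... 2203 characters left out ...]
), np.int64(135), np.int64(115)), (227, np.int64(12), np.int64(125), np.int64(114)), (230, np.int64(7), np.int64(119), np.int64(117)), (233, np.int64(2), np.int64(111), np.int64(118)), (236, np.int64(-2), np.int64(105), np.int64(123)), (239, np.int64(-7), np.int64(96), np.int64(122)), (242, np.int64(-12), np.int64(90), np.int64(126))]
[-0.3808  0.6845 -0.522   1.8536  0.801   1.0552 -1.0204]
151 [ -21.1174   -1.3555 -129.7046] [ 15.4144  64.5773 -36.8435] [[-12.3751   9.941  -45.338 ]
 [-13.4548   2.182  -45.1985]
 [-11.5783  -0.7494 -43.9586]
 [-15.3236   1.5088 -41.7836]
 [-12.2462   6.3982 -40.4472]
 [ -7.3908  15.6579 -40.3325]
 [-13.0049   9.8052 -39.5099]
 [-11.548   -0.6529 -36.8435]]
```

```bash
python3 -c "
from h import *
s=observe();Rm=R.from_rotvec(s['tool_rot']).as_matrix();print(s['position'])
for n in('scene','top'):
  for i in range(2):
    p,d=snapshot(n);T=(cloud(n,d)-s['position'])@Rm*1000
    k=(abs(T[...,0])<25)&(abs(T[...,1])<30)&(T[...,2]>-75)&(T[...,2]<10)&(d>0);X=T[k];X=X[X[:,2].argsort()[::-1]];print(n,len(X));print(X[:10].astype(int).tolist())
"
```

```text
[0.5564 0.2725 0.11  ]
scene 35
[[-7, -7, -33], [-9, -5, -33], [10, -6, -36], [8, -9, -36], [-7, -6, -38], [2, -12, -39], [8, -8, -41], [-9, -7, -41], [11, 2, -42], [12, -9, -43]]
scene 32
[[8, -8, -35], [-9, -7, -36], [-5, -11, -36], [10, -8, -39], [8, -7, -39], [-7, -8, -40], [2, -13, -40], [-1, -14, -40], [-9, -6, -40], [0, -12, -41]]
top 23
[[-12, 6, -35], [-11, 3, -36], [-7, 12, -37], [-13, 6, -45], [-8, 11, -48], [-11, 6, -48], [-10, 14, -48], [-13, -1, -49], [-7, 15, -50], [-8, 4, -52]]
top 26
[[-13, 6, -38], [-12, 3, -38], [-8, 11, -40], [-9, 0, -43], [-12, 6, -43], [-9, 15, -46], [-8, 11, -47], [-14, 2, -48], [-7, 11, -53], [-9, 14, -53]]
```

Both views agree that the real fingertips lie ≈34 mm short of the reported TCP along the tool axis (lateral is right), so I closed above the rod. I'll correct by using 53 mm from TCP to grasp point.

```bash
sed -i 's/(.019-back)/(.053-back)/' h.py; python3 -m pendant '[[[0,0,0],[0,0,0]],[[0,0,0],[0,0,0]],[[0,0,0],[0,0,0]]]' 0.4; python3 -c "
from h import *
delta(O+.032*U,frame(U),.0)"
```

```text
time_s: 5.78
position: [0.5563, 0.2729, 0.1101]
tool_rot: [1.597, 2.293, -0.326]
force: [0.2, 0.2, 0.2]
opening: 0.0513
finger_force: 0.0
t [ 0.013  -0.035  -0.0854] w [ 0.0001 -0.0007 -0.0017] rows 1.4912174549523558 0.009911518624495843
```

```bash
python3 -m pendant '[[[0.006,-0.018,-0.043],[0,0,0]],[[0.009,-0.025,-0.06],[0,0,0]],[[0.011,-0.03,-0.073],[0,0,0]],[[0.013,-0.035,-0.085],[0,0,0]],[[0.013,-0.035,-0.085],[0,0,0]]]'; python3 -m pendant '[[[0,0,0],[0,0,0]],[[0,0,0],[0,0,0]],[[0,0,0],[0,0,0]],[[0,0,0],[0,0,0]]]' 1 40
```

```text
time_s: 6.4
position: [0.5693, 0.2375, 0.0248]
tool_rot: [1.597, 2.293, -0.327]
force: [0.1, 0.1, 0.9]
opening: 0.051
finger_force: 0.0
time_s: 6.9
position: [0.5698, 0.2388, 0.0259]
tool_rot: [1.597, 2.293, -0.323]
force: [-0.3, 1.5, 2.8]
opening: 0.0106
finger_force: 38.9
```

Gripped (38.9 N). Pull along the axis.

```bash
python3 -m pendant '[[[0.006,-0.017,0.008],[0,0,0]],[[0.012,-0.034,0.0155],[0,0,0]],[[0.018,-0.051,0.0232],[0,0,0]],[[0.024,-0.069,0.031],[0,0,0]],[[0.03,-0.082,0.038],[0,0,0]],[[0.03,-0.082,0.06],[0,0,0]],[[0.03,-0.082,0.12],[0,0,0]],[[0.03,-0.082,0.18],[0,0,0]]]'; python3 -c "
from h import *
delta(MO-(.126-.032)*M-.06*M,frame(M),.0);print(observe()['qpos'])"
```

```text
time_s: 7.9
position: [0.5986, 0.1572, 0.2076]
tool_rot: [1.595, 2.296, -0.324]
force: [1.4, 0.6, -1.3]
opening: 0.0105
finger_force: 39.0
t [-0.1597 -0.1176 -0.0705] w [ 0.9023  0.2075 -0.2404] rows 3.3677033546216566 5.122265672942661
[-0.1643  0.5296 -0.5399  1.8519  0.7399  1.096  -0.7422]
```

```bash
python3 -m pendant '[[[-0.03,-0.01,0.03],[0.13,0.03,-0.035]],[[-0.06,-0.03,0.04],[0.27,0.06,-0.07]],[[-0.09,-0.05,0.04],[0.4,0.09,-0.105]],[[-0.12,-0.07,0.03],[0.53,0.12,-0.14]],[[-0.14,-0.09,0.01],[0.66,0.15,-0.175]],[[-0.155,-0.11,-0.01],[0.79,0.18,-0.21]],[[-0.16,-0.118,-0.03],[0.902,0.2075,-0.24]],[[-0.16,-0.118,-0.03],[0.902,0.2075,-0.24]]]'; python3 -c "
from h import *
delta(MO-(.126-.032)*M-.06*M,frame(M),.0);print(observe()['qpos'])
for n in('scene','top'):
    p,d=snapshot(n); cv2.imwrite(f'pics/{n}6.png',p[:,:,::-1]);np.savez(n+'6.npz',p=p,d=d)
a=cv2.imread('pics/scene6.png')[130:250,300:430];b=cv2.imread('pics/top6.png')[130:250,280:410];cv2.imwrite('pics/c6.png',cv2.resize(np.hstack([a,b]),None,fx=3,fy=3,interpolation=cv2.INTER_CUBIC))
s=observe();Rm=R.from_rotvec(s['tool_rot']).as_matrix();G=s['position']-.053*Rm[:,2]
for n in('scene','top'): print(n,proj(n,[G-x*Rm[:,0] for x in(-.096,-.032,0,.05,.094)]))
"
```

```text
time_s: 8.9
position: [0.4383, 0.0353, 0.1737]
tool_rot: [-1.828, -2.0, -0.485]
force: [-0.2, 1.0, -2.0]
opening: 0.0102
finger_force: 39.1
t [ 0.0006  0.0043 -0.0366] w [-0.0001 -0.0054  0.0062] rows 0.5893345827394854 0.043970768674295745
[ 0.866   0.534  -0.9003  2.1932 -0.176   0.6745  0.2569]
scene [[322.825  179.6497]
 [341.4095 180.395 ]
 [350.0319 180.7408]
 [362.7049 181.2491]
 [373.1218 181.6669]]
top [[305.5439 217.0059]
 [322.8454 216.4066]
 [331.2061 216.117 ]
 [343.902  215.6773]
 [354.7192 215.3027]]
```

View pics/c6.png

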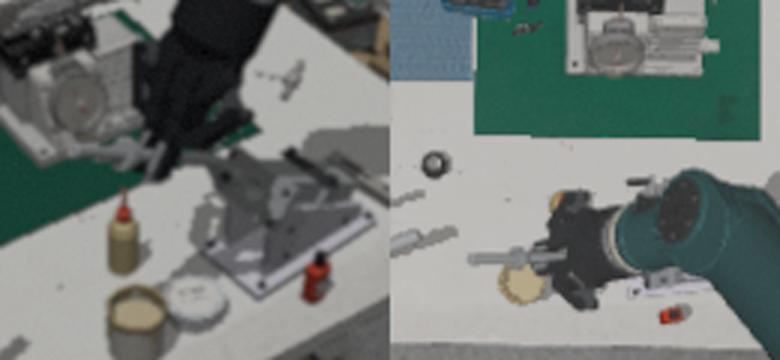

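Rod lies in hand as modelled: tail end at scene ≈(324,178), top ≈(307,216), tip near scene (378,182). Measure it in the tool frame by depth.

```bash
python3 -c "
from h import *
s=observe();Rm=R.from_rotvec(s['tool_rot']).as_matrix();G=s['position']-.053*Rm[:,2]
for n in('scene','top'):
    z=np.load(n+'6.npz');T=(cloud(n,z['d'])-G)@Rm*1000;T[...,0]*=-1
    c,f,M_=cam(n); v=(c['origin']-G)@Rm; v/=np.linalg.norm(v); print(n,'view from',v)
    k=(abs(T[...,1])<22)&(abs(T[...,2])<22)&(abs(T[...,0])<130)&(z['d']>0); X=T[k]; X=X[X[:,0].argsort()]
    for lo in range(-130,130,8):
        q=X[(X[:,0]>=lo)&(X[:,0]<lo+8)]
        if len(q): print(lo,len(q),np.median(q,0).astype(int),q[:,1].min().astype(int),q[:,1].max().astype(int),q[:,2].min().astype(int),q[:,2].max().astype(int))
"
```

```text
scene view from [ 0.7596 -0.5682 -0.3164]
-98 18 [-92  -2  -1] -8 4 -6 4
-90 12 [-86  -5  -3] -8 -1 -6 2
-82 11 [-77  -7  -3] -8 0 -5 1
-74 13 [-69  -7  -2] -9 0 -5 3
-66 11 [-61  -6  -3] -7 -1 -4 4
-58 12 [-55  -7  -1] -9 -3 -6 4
-50 11 [-45  -7   0] -8 -2 -5 3
-42 58 [-36  -7  -2] -15 9 -12 12
-34 14 [-30 -12  -5] -16 2 -11 8
-26 3 [-19  -8  -3] -8 -5 -4 0
-18 11 [-12  -7   0] -9 -4 -5 6
-10 116 [ -5 -11  -4] -21 14 -21 20
-2 52 [ 0 -5 -3] -21 17 -20 19
6 24 [  7 -20  -3] -21 4 -21 21
22 1 [ 28 -10   0] -10 -10 0 0
30 5 [32 -9  0] -10 -4 -3 3
38 10 [42 -7  0] -9 -3 -3 6
46 9 [50 -8  0] -9 -2 -2 6
54 9 [57 -7  0] -10 -3 -3 6
62 10 [65 -6  0] -9 -2 -2 6
70 9 [72 -8  0] -9 -2 -3 5
78 10 [81 -8  0] -10 0 -2 5
86 3 [89 -8 -1] -8 -3 -1 2
94 3 [94 -6  3] -6 -6 0 6
top view from [ 0.5369 -0.0771 -0.8401]
-98 9 [-94   2  -6] 0 8 -9 0
-90 8 [-87   3  -6] -1 8 -9 -3
-82 10 [-77   4  -4] 0 8 -12 0
-74 8 [-69   2  -5] -1 8 -8 0
-66 9 [-61   1  -3] -1 8 -9 0
-58 10 [-52   3  -4] -1 8 -13 -2
-50 6 [-46   0  -5] -2 7 -11 -3
-42 29 [-38   3  -6] -8 14 -16 12
-34 10 [-31   1  -8] -8 13 -16 -3
-26 4 [-22   5  -6] -2 6 -8 0
-18 16 [-11   3  -3] -4 14 -18 7
-10 44 [-6  0 -1] -15 21 -19 15
-2 9 [ 2  3 -3] -15 8 -18 1
6 8 [ 9  4 -4] -15 8 -11 3
14 5 [16  3 -3] 2 6 -7 0
22 2 [22  3 -6] 2 5 -6 -5
```

```bash
python3 -m pendant '[[[0.0026,0.0033,-0.02],[0,-0.005,0.006]],[[0.0026,0.0033,-0.035],[0,-0.005,0.006]],[[0.0043,-0.0139,-0.045],[0,-0.005,0.006]],[[0.006,-0.0312,-0.055],[0,-0.005,0.006]],[[0.0068,-0.04,-0.06],[0,-0.005,0.006]],[[0.0068,-0.04,-0.06],[0,-0.005,0.006]]]'; python3 -c "
from h import *
delta(MO-(.126-.032)*M-.01*M,frame(M),.0)
p,d=snapshot('scene');np.savez('scene7.npz',p=p,d=d)
a=p[150:225,330:430,::-1];cv2.imwrite('pics/c7.png',cv2.resize(a,None,fx=7,fy=7,interpolation=cv2.INTER_CUBIC))
s=observe();Rm=R.from_rotvec(s['tool_rot']).as_matrix();G=s['position']-.053*Rm[:,2];q=proj('scene',[G-.094*Rm[:,0],MO]);print(q,(q-[330,150])*7)
P=cloud('scene',d);T=(P-G)@Rm*1000;T[...,0]*=-1
k=(abs(T[...,1])<14)&(abs(T[...,2])<14)&(T[...,0]>20)&(T[...,0]<100);X=T[k]
for lo in range(20,100,8):
    q=X[(X[:,0]>=lo)&(X[:,0]<lo+8)]
    if len(q): print(lo,len(q),np.median(q,0).astype(int))
"
```

```text
time_s: 9.75
position: [0.4464, -0.0033, 0.1148]
tool_rot: [-1.821, -2.014, -0.489]
force: [0.1, -0.6, -1.9]
opening: 0.0104
finger_force: 39.1
t [-0.0033 -0.0002 -0.0027] w [ 0.0017  0.0034 -0.002 ] rows 0.06866564374436016 0.02290357340017576
[[381.8572 191.5105]
 [384.9006 192.9819]] [[363.0002 290.5737]
 [384.3044 300.8733]]
28 7 [33 -6  0]
36 7 [41 -4  1]
44 7 [48 -5 -1]
52 7 [56 -6  0]
60 6 [63 -5  0]
68 7 [71 -5 -1]
76 6 [78 -6  0]
84 4 [86 -5  0]
92 1 [98 13  3]
```

View pics/c7.png

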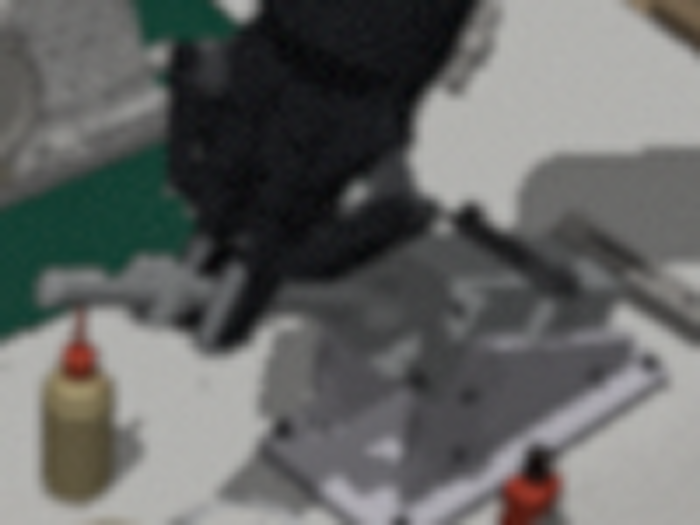

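The tip is just before the mouth at crop ≈(365,300) and lined up with the bore. Insert gently.

```bash
python3 -m pendant '[[[0,-0.0086,-0.005],[0,0,0]],[[0.0007,-0.0172,-0.01],[0,0,0]],[[0.0015,-0.024,-0.014],[0,0,0]],[[0.002,-0.03,-0.0175],[0,0,0]],[[0.002,-0.03,-0.0175],[0,0,0]]]'
```

```text
time_s: 10.42
position: [0.4482, -0.0326, 0.0974]
tool_rot: [-1.819, -2.015, -0.489]
force: [1.0, 0.1, -0.6]
opening: 0.0104
finger_force: 39.1
```

```bash
python3 -m pendant '[[[0.0007,-0.0086,-0.005],[0,0,0]],[[0.0015,-0.0172,-0.01],[0,0,0]],[[0.0022,-0.0238,-0.0138],[0,0,0]],[[0.0028,-0.0293,-0.017],[0,0,0]],[[0.0028,-0.0293,-0.017],[0,0,0]]]'; python3 -c "
from h import *
s=observe();Rm=R.from_rotvec(s['tool_rot']).as_matrix();G=s['position']-.053*Rm[:,2];t=G-.094*Rm[:,0]
A=frame(M);print('tip in mouth',(t-MO)@np.stack([M,A[:,1],-A[:,2]],1)*1000,s['force'],s['torque'],s['qpos'])"
```

```text
time_s: 11.05
position: [0.451, -0.0619, 0.0804]
tool_rot: [-1.819, -2.016, -0.489]
force: [-0.9, 0.1, -0.6]
opening: 0.0107
finger_force: 39.1
tip in mouth [56.7036  2.5511  2.1839] [-0.9357  0.1231 -0.5548] [-0.7033 -0.0792  0.0345] [ 0.9175  0.7195 -0.7637  2.1492 -0.0262  0.6185  0.3726]
```

```bash
python3 -m pendant '[[[0,0,0],[0,0,0]],[[0,0,0],[0,0,0]],[[0,0,0],[0,0,0]],[[0,0,0],[0,0,0]]]' 0.5; python3 -m pendant '[[[0.001,-0.012,0.022],[0,0,0]],[[0.003,-0.025,0.0433],[0,0,0]],[[0.004,-0.04,0.07],[0,0,0]],[[0.004,-0.04,0.07],[0,0,0]]]'; python3 -c "
from h import *
p,d=snapshot('scene');np.savez('scene8.npz',p=p,d=d)
a=p[140:235,320:420,::-1];cv2.imwrite('pics/c8.png',cv2.resize(a,None,fx=6,fy=6,interpolation=cv2.INTER_CUBIC))
P=cloud('scene',d);A=frame(M);B=np.stack([M,A[:,1],-A[:,2]],1);T=(P-MO)@B*1000
c,f,_=cam('scene');v=(c['origin']-MO)@B;print('view',v/np.linalg.norm(v))
k=(abs(T[...,1])<20)&(abs(T[...,2])<22)&(T[...,0]<-12)&(T[...,0]>-150);X=T[k]
for lo in range(-150,-8,8):
    q=X[(X[:,0]>=lo)&(X[:,0]<lo+8)]
    if len(q): print(lo,len(q),np.median(q,0).astype(int),q.min(0).astype(int),q.max(0).astype(int))
"
```

```text
time_s: 11.55
position: [0.451, -0.0612, 0.0809]
tool_rot: [-1.818, -2.017, -0.489]
force: [0.0, 0.2, 0.2]
opening: 0.0427
finger_force: 0.0
time_s: 12.05
position: [0.4567, -0.1028, 0.1519]
tool_rot: [-1.823, -2.019, -0.491]
force: [0.1, -0.2, 0.2]
opening: 0.0428
finger_force: 0.0
view [-0.8159 -0.4916  0.3042]
-134 17 [-130   -3  -11] [-131   -8  -17] [-126    2   -5]
-126 9 [-123   -5   -8] [-124   -7  -15] [-119    0   -5]
-118 9 [-115   -5   -6] [-117   -8  -11] [-112   -1   -4]
-110 7 [-105   -4   -7] [-107   -7  -11] [-103   -1   -4]
-102 10 [-97  -5  -7] [-101   -7  -12] [-94   0  -4]
-94 10 [-90  -5  -5] [-93  -7 -11] [-86   0  -2]
-86 8 [-81  -5  -6] [-84  -7 -13] [-79   0  -3]
-78 50 [-74  -6  -3] [-77 -16 -20] [-70   8   5]
-70 5 [-68 -13  -1] [-69 -14 -10] [-66  -1   3]
-62 2 [-55  -4  -2] [-57  -5  -3] [-54  -2  -1]
-54 9 [-50  -3  -4] [-53  -6  -9] [-46   1   0]
-46 10 [-43  -4  -1] [-45  -7  -5] [-39   0   0]
-38 7 [-33  -5  -3] [-36  -7  -5] [-31   0   1]
-30 9 [-25  -4   0] [-27  -6  -6] [-22  19   1]
-22 17 [-17  14   0] [-21  -6  -6] [-14  19   7]
-14 3 [-13  18   6] [-13  16  -2] [-12  19   8]
```

View pics/c8.png

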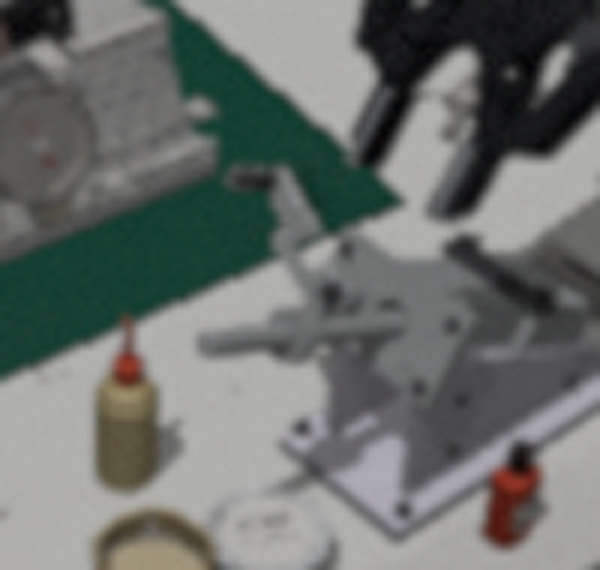

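Rod stays in the bore, released, ~57 mm deep, collar at crop (290,330), tail end (200,340) sagging slightly. Regrip the tail.

```bash
python3 -c "
from h import *
A=frame(M);Z=-A[:,2];Mt=D(-84.4,-27);Gt=MO-.105*M-.008*Z
delta(Gt,frame(Mt),.06);delta(Gt,frame(Mt),0)
P=cloud('scene',np.load('scene8.npz')['d']);p=np.load('scene8.npz')['p']
B=np.stack([M,A[:,1],Z],1);T=(P-MO)@B*1000
k=(T[...,1]>45)&(T[...,1]<110)&(T[...,0]<-3)&(T[...,0]>-60)&(abs(T[...,2])<60);print('keeper',T[k&(p.max(-1)<80)].astype(int).tolist())"
```

```text
t [-0.0099  0.0737  0.0068] w [-0.0492  0.0001 -0.0038] rows 1.194271383652612 0.26404225189767533
t [-0.0126  0.1008 -0.0467] w [-0.0492  0.0001 -0.0038] rows 1.7885937372989609 0.26404225189767533
keeper [[-45, 86, 29], [-48, 80, 32], [-42, 82, 31], [-36, 83, 31], [-26, 87, 30], [-19, 86, 30], [-46, 87, 25], [-45, 84, 27], [-48, 79, 29], [-43, 80, 29], [-36, 81, 29], [-32, 81, 29], [-33, 77, 31], [-23, 81, 30], [-45, 86, 22], [-47, 81, 25], [-46, 79, 26], [-44, 78, 27], [-37, 79, 27], [-36, 77, 28], [-28, 79, 27], [-24, 79, 28], [-47, 80, 22], [-44, 79, 23], [-41, 78, 24], [-37, 78, 24], [-35, 76, 25], [-27, 79, 24], [-22, 79, 24]]
```

```bash
python3 -m pendant '[[[-0.005,0.04,0.006],[-0.03,0,0]],[[-0.01,0.0737,0.0068],[-0.049,0,-0.004]],[[-0.0113,0.087,-0.02],[-0.049,0,-0.004]],[[-0.0126,0.1008,-0.0467],[-0.049,0,-0.004]],[[-0.0126,0.1008,-0.0467],[-0.049,0,-0.004]]]'; python3 -m pendant '[[[0,0,0],[0,0,0]],[[0,0,0],[0,0,0]],[[0,0,0],[0,0,0]],[[0,0,0],[0,0,0]]]' 1 60; python3 -c "
from h import *
delta(MO-.036*M,frame(M),0)"
```

```text
time_s: 12.72
position: [0.4394, 0.0015, 0.1026]
tool_rot: [-1.844, -2.041, -0.44]
force: [0.1, -0.4, 0.6]
opening: 0.0429
finger_force: 0.0
time_s: 13.22
position: [0.4431, -0.001, 0.1044]
tool_rot: [-1.852, -2.043, -0.446]
force: [0.5, -0.2, -0.5]
opening: 0.0098
finger_force: 58.4
t [ 0.0058 -0.0611 -0.0263] w [ 0.0515  0.0054 -0.0002] rows 1.0678878110336518 0.2770234128898954
```

```bash
python3 -m pendant '[[[0,-0.002,0.003],[0.025,0,0]],[[0.0003,-0.0035,0.006],[0.05,0.005,0]],[[0.001,-0.012,0.001],[0.05,0.005,0]],[[0.0018,-0.0207,-0.004],[0.05,0.005,0]],[[0.0026,-0.0294,-0.009],[0.05,0.005,0]],[[0.0026,-0.0294,-0.009],[0.05,0.005,0]]]'; python3 -c "
from h import *
delta(MO-.036*M,frame(M),0);print(observe()['torque'])"
```

```text
time_s: 13.98
position: [0.4458, -0.0315, 0.0943]
tool_rot: [-1.824, -2.009, -0.486]
force: [1.5, -2.1, -0.3]
opening: 0.0101
finger_force: 58.6
t [ 0.0031 -0.0306 -0.0162] w [ 0.0019 -0.0003  0.0011] rows 0.5565968576012252 0.011978153840409974
[-1.0487 -0.4152  0.0363]
```

```bash
python3 -m pendant '[[[0.0008,-0.0086,-0.005],[0,0,0]],[[0.0017,-0.0172,-0.01],[0,0,0]],[[0.0023,-0.0236,-0.0137],[0,0,0]],[[0.0029,-0.0295,-0.017],[0,0,0]],[[0.0029,-0.0295,-0.017],[0,0,0]]]'; python3 -m pendant '[[[0.0002,-0.002,-0.0012],[0,0,0]],[[0.0004,-0.004,-0.0023],[0,0,0]],[[0.0004,-0.004,-0.0023],[0,0,0]]]'; python3 -c "
from h import *
delta(MO-.036*M,frame(M),0);print(observe()['torque'])"
```

```text
time_s: 14.6
position: [0.4482, -0.0554, 0.0808]
tool_rot: [-1.815, -2.008, -0.49]
force: [1.7, 5.8, 16.8]
opening: 0.0101
finger_force: 59.9
time_s: 14.98
position: [0.4484, -0.0575, 0.0796]
tool_rot: [-1.812, -2.007, -0.491]
force: [1.4, 8.0, 21.9]
opening: 0.01
finger_force: 60.1
t [ 0.0005 -0.0046 -0.0015] w [-0.0073 -0.0026 -0.0052] rows 0.07801890347716275 0.049940977864297215
[2.9426 0.0345 0.0153]
```

```bash
python3 -m pendant '[[[0,-0.001,0.0018],[0,0,0]],[[0.0003,-0.0035,0.0003],[0,0,0]],[[0.0005,-0.0055,-0.0007],[0,0,0]],[[0.0005,-0.0055,-0.0007],[0,0,0]]]'; python3 -c "
from h import *
delta(MO-.036*M,frame(M),0);s=observe();A=frame(M);B=np.stack([M,A[:,1],-A[:,2]],1);print(s['force']@B,s['torque'])
p,d=snapshot('scene');T=(cloud('scene',d)-MO)@B*1000
k=(abs(T[...,1])<20)&(abs(T[...,2])<22)&(T[...,0]<12)&(T[...,0]>-90);X=T[k]
for lo in range(-90,12,6):
    q=X[(X[:,0]>=lo)&(X[:,0]<lo+6)]
    if len(q): print(lo,len(q),np.median(q,0).astype(int),q.min(0).astype(int),q.max(0).astype(int))
a=p[150:225,330:430,::-1];cv2.imwrite('pics/c9.png',cv2.resize(a,None,fx=7,fy=7,interpolation=cv2.INTER_CUBIC))
"
```

```text
time_s: 15.48
position: [0.4481, -0.059, 0.0795]
tool_rot: [-1.805, -2.006, -0.493]
force: [1.6, 16.9, 16.7]
opening: 0.01
finger_force: 59.4
t [ 0.0007 -0.0031 -0.0014] w [-0.0122 -0.0035 -0.0083] rows 0.05624496776162306 0.08102683886934012
[-22.7668   3.2228   6.083 ] [ 4.1016 -0.262  -0.2609]
-72 2 [-66  -5  -1] [-66  -5  -3] [-66  -4   0]
-66 12 [-64  -2  -3] [-65  -7  -9] [-60   2   1]
-60 5 [-56  -5  -1] [-56  -7  -6] [-54   0   2]
-54 61 [-49  -7   1] [-53 -19 -20] [-48  13  21]
-48 67 [-45 -10   3] [-47 -19 -19] [-42  17  20]
-42 21 [-39   2   6] [-41 -19 -19] [-36   6  21]
-36 16 [-34 -17   5] [-35 -19 -17] [-30   5  18]
-30 1 [-29 -12 -18] [-29 -12 -18] [-29 -12 -18]
-18 1 [-13 -14   2] [-13 -14   2] [-13 -14   2]
-12 17 [-7 -9 -2] [-10 -13 -12] [-6 -5  7]
-6 23 [ -1 -12  -9] [ -5 -19 -20] [ 0 -4 10]
0 25 [  1 -15  -6] [  0 -19 -20] [ 3  0 11]
```

Depth puts the tail end at ≈-65 mm and the collar's back at ≈-8 mm: home. Release and check.

```bash
python3 -m pendant '[[[0,0,0],[0,0,0]],[[0,0,0],[0,0,0]],[[0,0,0],[0,0,0]]]' 0.5; python3 -m pendant '[[[0.001,-0.012,0.022],[0,0,0]],[[0.003,-0.025,0.0433],[0,0,0]],[[0.006,-0.055,0.1],[0,0,0]],[[0.006,-0.055,0.12],[0,0,0]]]'; python3 -c "
from h import *
A=frame(M);B=np.stack([M,A[:,1],-A[:,2]],1)
for n in('scene','scene','top'):
  p,d=snapshot(n);T=(cloud(n,d)-MO)@B*1000
  if n=='scene': a=p[140:215,330:430,::-1];cv2.imwrite('pics/c10.png',cv2.resize(a,None,fx=7,fy=7,interpolation=cv2.INTER_CUBIC))
  k=(abs(T[...,1])<20)&(abs(T[...,2])<22)&(T[...,0]<12)&(T[...,0]>-90);X=T[k]
  print(n)
  for lo in range(-90,12,6):
    q=X[(X[:,0]>=lo)&(X[:,0]<lo+6)]
    if len(q): print(lo,len(q),np.median(q,0).astype(int),q.min(0).astype(int),q.max(0).astype(int))
"
```

```text
time_s: 15.9
position: [0.4481, -0.0702, 0.0743]
tool_rot: [-1.823, -2.007, -0.484]
force: [0.0, 1.1, -0.1]
opening: 0.0424
finger_force: 0.0
time_s: 16.4
position: [0.4565, -0.1278, 0.1967]
tool_rot: [-1.83, -2.009, -0.488]
force: [0.2, 0.2, -0.1]
opening: 0.0429
finger_force: 0.0
scene
-72 2 [-66  -3  -1] [-66  -4  -3] [-66  -1   0]
-66 15 [-64  -3  -2] [-65  -6  -6] [-60   3   4]
-60 6 [-56  -4   0] [-58  -6  -7] [-54  -2   4]
-54 4 [-52  -5   0] [-53  -7  -2] [-48  -2   4]
-48 6 [-45  -4   0] [-47  -8  -1] [-43   0   3]
-42 4 [-39  -3   1] [-40  -7  -2] [-37   0   4]
-36 6 [-33  -4   1] [-34  -7  -2] [-30  -1   3]
-30 5 [-25  -4   0] [-27  -7  -4] [-24  -1   3]
-24 11 [-20  16   1] [-23  -7  -2] [-18  19   6]
-18 12 [-15  15   0] [-17  -9  -5] [-12  19   9]
-12 45 [-8 -3  1] [-11 -13 -14] [-6 18 11]
-6 69 [-1 -6  6] [ -5 -19 -21] [ 0 19 21]
0 51 [ 1 -6  9] [  0 -19 -21] [ 4 19 21]
6 1 [ 8  8 21] [ 8  8 21] [ 8  8 21]
scene
-72 2 [-67  -2   0] [-68  -4  -3] [-66  -1   3]
-66 15 [-63  -3  -1] [-65  -9  -6] [-60   1   2]
-60 5 [-57  -5   2] [-59  -7   0] [-55   0   3]
-54 4 [-49  -3
[... 400 characters left out ...]
0 19 21]
0 52 [ 1 -6  9] [  0 -19 -21] [ 4 17 21]
top
-72 1 [-68   1   4] [-68   1   4] [-68   1   4]
-66 10 [-62   2   2] [-64  -2  -7] [-60   9   8]
-60 3 [-57   4   6] [-58   0   1] [-57   8   8]
-54 6 [-51   2   2] [-53  -2  -2] [-50   8   7]
-48 6 [-43   4   3] [-47  -1  -3] [-42   8   6]
-42 4 [-40   2   4] [-41   0   1] [-37   7   7]
-36 6 [-33   3   5] [-34   0   3] [-31   7   8]
-30 2 [-27   1   8] [-29   0   7] [-24   3   9]
-24 5 [-21   3   4] [-22   0  -1] [-18   7   8]
-18 5 [-16   4   5] [-17   0  -1] [-12   7   8]
-12 15 [-7  5  3] [-10  -6  -7] [-6 15 14]
-6 32 [-2 -3  5] [ -5 -19 -15] [ 0 18 20]
0 34 [ 1 -5 11] [  0 -19 -20] [ 4 19 21]
6 5 [ 7 -6 19] [  6 -12   4] [10 18 21]
```

View pics/c10.png

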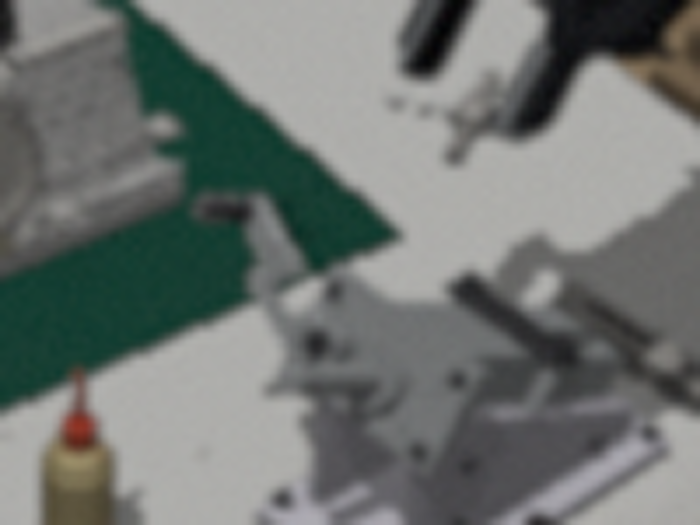

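Picture: collar (crop ≈(385,390)) sits against the flange; post at crop (220,208), keeper open. Now grasp the post.

```bash
cat >> h.py <<'E'
AF=frame(M);Bm=np.stack([M,AF[:,1],-AF[:,2]],1)
def post(th,x=-.033): return MO+Bm@np.array([x,.024-.066*np.cos(th),.066*np.sin(th)])
E
python3 -c "
from h import *
print(post(2.71));delta(post(2.71),AF,.07);delta(post(2.71),AF,0)
for th in np.arange(2.71,-.06,-.3):print(round(th,2),post(th)-post(2.71))
print(post(0)-post(2.71),post(-.05)-post(2.71))"
```

```text
[ 0.5366 -0.0966  0.1464]
t [ 0.0825  0.02   -0.0341] w [ 0.0027 -0.0002  0.0009] rows 1.4644344051863254 0.01503874000016722
t [ 0.0791  0.0548 -0.0947] w [ 0.0027 -0.0002  0.0009] rows 2.1610945712200986 0.01503874000016722
2.71 [0. 0. 0.]
2.41 [-0.01   -0.0093  0.0143]
2.11 [-0.0245 -0.017   0.0251]
1.81 [-0.0423 -0.0225  0.0316]
1.51 [-0.0618 -0.0253  0.0331]
1.21 [-0.0812 -0.0251  0.0296]
0.91 [-0.0988 -0.022   0.0212]
0.61 [-0.113  -0.0162  0.0088]
0.31 [-0.1226 -0.0083 -0.0065]
0.01 [-0.1267  0.0011 -0.0233]
[-0.1267  0.0014 -0.0239] [-0.1268  0.0031 -0.0268]
```

```bash
python3 -m pendant '[[[0.045,0.01,0],[0,0,0]],[[0.0825,0.02,-0.01],[0,0,0]],[[0.0825,0.02,-0.034],[0,0,0]],[[0.081,0.037,-0.064],[0,0,0]],[[0.0791,0.0548,-0.0947],[0,0,0]],[[0.0791,0.0548,-0.0947],[0,0,0]]]'; python3 -m pendant '[[[0,0,0],[0,0,0]],[[0,0,0],[0,0,0]],[[0,0,0],[0,0,0]],[[0,0,0],[0,0,0]]]' 1 20; python3 -c "
from h import *
delta(post(2.71),AF,0);s=observe();print(s['qpos'])"
```

```text
time_s: 17.3
position: [0.5299, -0.0669, 0.0974]
tool_rot: [-1.814, -2.006, -0.48]
force: [-0.1, -0.7, 0.4]
opening: 0.0426
finger_force: 0.0
time_s: 17.8
position: [0.5347, -0.0701, 0.1008]
tool_rot: [-1.823, -2.011, -0.487]
force: [0.1, -0.9, 0.4]
opening: 0.009
finger_force: 19.9
t [-0.0007 -0.0001 -0.0003] w [0.0021 0.0008 0.0001] rows 0.012312899323872105 0.01181556255954504
[ 0.8534  0.7514 -0.763   1.965  -0.0073  0.7497  0.3051]
```

Post gripped. Swing along the arc.

```bash
python3 -m pendant '[[[-0.0045,-0.0049,0.0076],[0,0,0]],[[-0.01,-0.0093,0.0143],[0,0,0]],[[-0.017,-0.0134,0.02],[0,0,0]],[[-0.0245,-0.017,0.0251],[0,0,0]],[[-0.033,-0.02,0.0287],[0,0,0]],[[-0.0423,-0.0225,0.0316],[0,0,0]],[[-0.052,-0.0242,0.0327],[0,0,0]],[[-0.0618,-0.0253,0.0331],[0,0,0]]]'; python3 -c "
from h import *
delta(post(1.51),AF,0);s=observe();print(s['qpos'])
for th in np.arange(1.51,-.06,-.3):print(round(th,2),post(th)-post(1.51))
"
```

```text
time_s: 18.8
position: [0.4748, -0.0968, 0.1349]
tool_rot: [-1.827, -2.013, -0.49]
force: [3.7, -3.9, 1.7]
opening: 0.0094
finger_force: 20.5
t [-0.0025  0.0013 -0.0013] w [0.0039 0.0046 0.0025] rows 0.0496601068033294 0.03506478818304936
[ 0.9853  0.6653 -0.8094  2.0456 -0.0337  0.7867  0.3734]
1.51 [0. 0. 0.]
1.21 [-0.0194  0.0002 -0.0036]
0.91 [-0.037   0.0033 -0.0119]
0.61 [-0.0512  0.0091 -0.0243]
0.31 [-0.0608  0.017  -0.0396]
0.01 [-0.0649  0.0264 -0.0565]
```

```bash
python3 -m pendant '[[[-0.01,0,-0.0012],[0,0,0]],[[-0.0194,0.0002,-0.0036],[0,0,0]],[[-0.0285,0.0015,-0.0072],[0,0,0]],[[-0.037,0.0033,-0.0119],[0,0,0]],[[-0.0445,0.006,-0.0178],[0,0,0]],[[-0.0512,0.0091,-0.0243],[0,0,0]],[[-0.0565,0.013,-0.0317],[0,0,0]],[[-0.0608,0.017,-0.0396],[0,0,0]]]'; python3 -c "
from h import *
delta(post(0.31),AF,0);delta(post(-.04),AF,0);s=observe();print(s['qpos'])
"
```

```text
time_s: 19.8
position: [0.4111, -0.0786, 0.0935]
tool_rot: [-1.824, -2.01, -0.486]
force: [2.1, -5.6, -1.6]
opening: 0.0089
finger_force: 20.1
t [0.0003 0.0001 0.0006] w [ 0.0024 -0.0005  0.0006] rows 0.01082314510078807 0.013578935730370155
t [-0.0039  0.0111 -0.0191] w [ 0.0024 -0.0005  0.0006] rows 0.3594744409199101 0.013578935730370155
[ 1.0116  0.6837 -0.7999  2.2016 -0.0157  0.6358  0.3976]
```

```bash
python3 -m pendant '[[[-0.002,0.005,-0.0085],[0,0,0]],[[-0.0035,0.01,-0.017],[0,0,0]],[[-0.0039,0.012,-0.0205],[0,0,0]],[[-0.0039,0.0125,-0.0215],[0,0,0]],[[-0.0039,0.0125,-0.0215],[0,0,0]]]'; python3 -c "
from h import *
s=observe();print(s['force']@Bm);delta(post(0),AF,0)"
```

```text
time_s: 20.42
position: [0.4075, -0.067, 0.0738]
tool_rot: [-1.823, -2.01, -0.483]
force: [-1.9, -13.5, 20.8]
opening: 0.0093
finger_force: 23.9
[ 1.0628 -3.1933 24.575 ]
t [-0.0002 -0.0017  0.0028] w [ 0.003  -0.0021 -0.0001] rows 0.05303334934914242 0.019409622519432592
```

Against the stop (≈25 N). Release, retreat, check.

```bash
python3 -m pendant '[[[0,0,0],[0,0,0]],[[0,0,0],[0,0,0]],[[0,0,0],[0,0,0]]]' 0.65; python3 -m pendant '[[[0.001,-0.01,0.018],[0,0,0]],[[0.002,-0.025,0.0433],[0,0,0]],[[0.004,-0.045,0.08],[0,0,0]],[[0.004,-0.055,0.13],[0,0,0]],[[0.004,-0.1,0.17],[0,0,0]],[[0.004,-0.13,0.2],[0,0,0]],[[0.004,-0.13,0.2],[0,0,0]]]'; python3 -c "
from h import *
p,d=snapshot('scene');T=(cloud('scene',d)-MO)@Bm*1000
k=(T[...,1]<-25)&(T[...,1]>-70)&(abs(T[...,2])<60)&(T[...,0]<-17)&(T[...,0]>-50);print('post',k.sum(),np.median(T[k],0))
k=(abs(T[...,1])<12)&(abs(T[...,2])<12)&(T[...,0]<-55)&(T[...,0]>-90);print('tail',k.sum(),T[k].min(0),np.median(T[k],0))
cv2.imwrite('pics/c11.png',cv2.resize(p[140:240,320:440,::-1],None,fx=6,fy=6,interpolation=cv2.INTER_CUBIC))
"
```

```text
time_s: 20.8
position: [0.4061, -0.0639, 0.0723]
tool_rot: [-1.819, -2.009, -0.485]
force: [0.7, -0.2, -0.6]
opening: 0.0301
finger_force: 0.0
time_s: 21.68
position: [0.4127, -0.1976, 0.2735]
tool_rot: [-1.828, -2.009, -0.488]
force: [-0.3, 0.3, -1.1]
opening: 0.03
finger_force: 0.0
post 34 [-36.3757 -45.1341   1.1426]
tail 19 [-65.9665  -7.5359  -7.1745] [-63.3987  -3.2397  -1.0031]
```

View pics/c11.png

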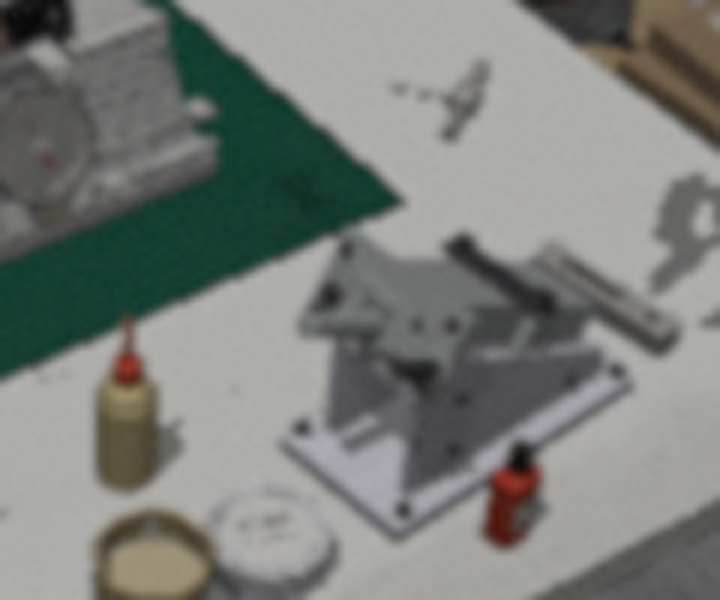

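Post at crop (415,370), measured at y≈-42, z≈0: the keeper is shut; bystanders are unmoved.

```bash
python3 -c "
from rig import *
print(job_done())"
```

```text
the job is handed in; nothing more can be done
None
```

The job is handed in at about 22 s: the long rod is fully home in the bore and released, and the keeper is shut behind its collar by camera depth and stop force. The things round the nest looked unmoved; I did not re-check the other two rods or the loupe and hammer at the end, and no verdict came back.

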